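# Show which peg is missing from the coat-peg rail

## Robot

A 6-joint arm with a two-finger parallel gripper is mounted at the origin on the work surface. World frame = base frame: x ahead of the robot, y to its left, z up, the work surface at z = 0. Lengths are in m, angles in rad, forces in N, time in s.
With the tool pointing down it reaches from about 0.3 to 0.75 m from the base axis. Payload 8.5 kg.
Tool frame: the origin (TCP) lies between the finger pads, 19 mm behind the fingertips; this is the grasp point; z points along the fingers, y is the line along which they close (so a half turn about z gives the same grasp; the last joint's range is limited). The gripper opens to 85 mm and grips with 20 to 120 N. Pads are 22 mm wide; open, the fingers measure 114 mm over their backs; the gripper's body (76 mm by 85 mm) begins 54 mm behind the grasp point. The pads swing forward as they close: fully open they stand 13 mm farther back than shut.
Start: joints at [-1.331, 0.381, 1.297, -0, 1.464, -0.215], TCP at [0.242, -0.494, 0.25] pointing down, gripper open.
Joint ranges: [-3.11, 3.11], [-0.89, 2.33], [0.22, 2.48], [-1.42, 4.56], [0.17, 2.85], [-2.88, 2.88]. Speed limits (rad/s): [2.39, 2.39, 3.14, 3.14, 3.14, 3.14].

## Interface

Orientations are given as a unit quaternion [w, x, y, z].
In Python, from workcell import r, capture, camera_info, close_job gives the robot as it stands.
- The arm moves only by the tool drive_tool, never from a script. Its argument "deltas" is a list of rows, each a list of 7 numbers: the finger opening in m, from 0 to 0.0854, then the shift along the world's x, y, z in m, then the turn, a rotation vector about the world's x, y, z in units of 5 degrees (1.0 is 5 degrees). A call has exactly 8 rows; each row shifts and turns the commanded pose from where the row before left it; what a row does not reach is not made up. A row lasts 1/12 s, in which the tool goes at most 41.7 mm and 7.16 degrees, less where a joint would pass 70% of its speed; a pose out of reach is approached as far as the arm can. A call is refused whole if a number of a shift passes 0.0417 or a number of a turn 1, either way. A call with a gripper value outside its range is refused whole. The fingers move at their own pace and stop on an object; "newtons" is the grip in N (left out, the last holds). Time passes only in rows, so rows that do not move let the fingers close, or fill a call up. It gives the time, the measured TCP pose, the force, the opening and the grip force at its end, in the units of the state.
- r.sense(): the state, without advancing time (a new reading comes with each control period).
- capture(name): name is "side" or "top"; returns (picture, depth): 420x560x3 uint8, blue, green, red; 420x560 float32, m along the optical axis (not along the pixel's ray), 0 where there is no reading.
- camera_info(name): a dict with "fx", "fy", "cx", "cy" (pixels), "cam_to_world" (4x4, takes a point from camera to world coordinates). Camera axes: x right, y down, z forward; pixel columns grow to the right and rows downward; lengths in m; the calibration is good to about 2 mm. A picture is of the moment at which its call begins. camera_info takes no time and is no camera call.
- close_job(): hands the job in; it is judged then, once.
The state is a dict: "clock": time; "joint_positions": joint angles; "qvel": joint speeds; "joint_efforts": joint torques, N m; "position": TCP position; "ee_rot": TCP orientation; "ft_force": force on the tool from outside, world axes, zero at the start; "ft_torque": the same for the moment, N m; "finger_gap": finger opening in m; "finger_force": force on a finger pad.
Only numpy, scipy, OpenCV 4.12 (cv2) and the standard library are available. Lean on these libraries where they do the work, as an engineer would, in place of code of your own. Each camera call takes 0.05 s, during which the arm holds its last target. There are 200 camera calls.

## Task

Show your workmate what is left to fit: with the fingertips, point down at the one empty hole in the coat-peg rail, about 2 cm above it, and stay there for 2 seconds; then point in the same way, for 2 seconds, at the loose peg that belongs in it, the plain round one of the same size as those already in the rail. Come down over no other hole, peg or turning, and do not touch, move or pick up anything. Finish with the hand raised clear, more than 20 cm above the bench.

Things in the scene. Friction and masses are not known exactly. Their poses are not given: they have to be found in the camera images.
- rail: coat-peg rail of brown wood lying fixed on the bench, its length across the robot's view: 80 mm (own x) by 360 mm (own y), 36 mm thick. Origin: centre of its underside. Four round holes 27 mm wide and 26 mm deep in its top, on its centreline at own y = -127.5, -42.5, 42.5 and 127.5 mm; any one of them may be the empty one
- empty_hole: the one hole of the rail without a peg, seen from above as a dark round opening 27 mm wide. Origin: centre of its mouth, level with the rail's top face (36 mm above the bench); z up
- seated_peg1: a plain round peg of pale wood, 26 mm across, glued upright in the rail, standing 45 mm proud of its top. Origin: on the peg's axis, level with the rail's top face
- seated_peg2: a plain round peg of pale wood, 26 mm across, glued upright in the rail, standing 45 mm proud of its top. Origin: on the peg's axis, level with the rail's top face
- seated_peg3: a plain round peg of pale wood, 26 mm across, glued upright in the rail, standing 45 mm proud of its top. Origin: on the peg's axis, level with the rail's top face
- seated_top1 (a point): centre of the top face of seated_peg1, z up
- seated_top2 (a point): centre of the top face of seated_peg2, z up
- seated_top3 (a point): centre of the top face of seated_peg3, z up
- board: dark wooden offcut lying fixed on the bench nearer the robot than the rail, 80 mm (own x) by 420 mm (own y), 10 mm thick; four loose turnings of the same pale wood stand in a row on it, about 110 mm apart, in any order. Origin: centre of its underside
- peg: the spare peg: a plain straight round peg, 26 mm across and 71 mm tall, the same size as the ones seated in the rail; loose, standing upright on the board. Its origin is the centre of its underside; the top is 71 mm above that.
- stout_peg: a plain round peg that is too thick, 46 mm across and 71 mm tall; loose, upright on the board. Its origin is the centre of its underside; the top is 71 mm above that.
- square_peg: a square block peg, 38 by 38 mm and 71 mm tall; loose, upright on the board. Its origin is the centre of its underside; the top is 71 mm above that.
- finial: a turned knob with a round foot 40 mm wide, a thin waist and a swollen head 44 mm wide, 93 mm tall; loose, upright on the board. Its origin is the centre of its underside; the top is 93 mm above that.
- peg_top (a point): centre of the spare peg's top face, 81 mm above the bench, z up
- stout_peg_top (a point): centre of the stout peg's top face, z up
- square_peg_top (a point): centre of the square peg's top face, z up
- finial_top (a point): highest point of the finial, 103 mm above the bench, z up
- gauge_block: small steel gauge block, 40 by 22 by 12 mm, lying loose on the rail between its two middle holes
- washer: steel washer, 28 mm across and 4 mm thick, lying loose at the middle of the board
- glue: white glue bottle, 64 mm across and 170 mm tall, at the left of the bench. Origin under its centre
- oil_can: bare metal can, 84 mm across and 100 mm tall, at the left of the bench. Origin under its centre
- hammer: hammer lying at the right of the bench
- screwdriver: screwdriver lying beyond the rail
Not all that is in view belongs to the job. What is shaped like the square_peg but grey or purple is not meant.

How it is judged:
On the way, in this order (a step that is already met when the one before it is completed fails the run):
1. the tool point dwells just above the empty hole (horizontal distance between the grasp point and empty_hole below 0.018 m and z of the grasp point in the frame of empty_hole between 0.005 and 0.07 m), for 1.5 s.
2. then it dwells just above the matching loose peg (horizontal distance between the grasp point and peg_top below 0.018 m and z of the grasp point in the frame of peg_top between 0.005 and 0.07 m), for 1.5 s.
At the end, for the whole second after the job is handed in: The TCP is more than 190 mm above the bench, clear of everything; every listed loose thing lies within 6 mm of where it was at the start, and the four loose turnings stand upright within 0.1 rad (height (world z) of the grasp point above 0.19 m and distance of each of peg, stout_peg, square_peg, finial, gauge_block, washer, glue, oil_can, hammer, screwdriver from where it was at the start of the episode below 0.006 m and angle between each of peg, stout_peg, square_peg, finial's own z axis and vertical below 0.1 rad); the robot touches nothing.
It fails at once if the robot touches something (more than 1 N) (contact force between any of the fingers, the arm and anything else above 1 N).
It fails at once if a loose thing is moved, lifted or carried (more than 10 mm) (distance of any of peg, stout_peg, square_peg, finial, gauge_block, washer, glue, oil_can, hammer, screwdriver from where it was at the start of the episode above 0.01 m).
It fails at once if the tool point comes down over a wrong peg or turning (within 18 mm sideways and less than 45 mm above its top) ((horizontal distance between the grasp point and seated_top1 below 0.018 m and z of the grasp point in the frame of seated_top1 between -0.05 and 0.045 m) or (horizontal distance between the grasp point and seated_top2 below 0.018 m and z of the grasp point in the frame of seated_top2 between -0.05 and 0.045 m) or (horizontal distance between the grasp point and seated_top3 below 0.018 m and z of the grasp point in the frame of seated_top3 between -0.05 and 0.045 m) or (horizontal distance between the grasp point and stout_peg_top below 0.018 m and z of the grasp point in the frame of stout_peg_top between -0.05 and 0.045 m) or (horizontal distance between the grasp point and square_peg_top below 0.018 m and z of the grasp point in the frame of square_peg_top between -0.05 and 0.045 m) or (horizontal distance between the grasp point and finial_top below 0.018 m and z of the grasp point in the frame of finial_top between -0.05 and 0.045 m)).
It also fails if it takes over 45 s, if anything falls off the work surface, if the arm or the gripper's body presses on something with over 40 N, if the wrist force passes 120 N, or if a joint passes its speed limit or range.

## Working session

There is one attempt and no reset: what is moved stays moved. The work goes in short steps, Python scripts to look and compute and a tool call to move; the robot and the scene stay as the last step left them, time stands still between calls to the robot, and variables do not carry over. Pictures are saved under pics/ and viewed, at most 10 in all, crops included, and the job is handed in when it is done.

Besides the shell and the picture viewer there is one more tool, called after "Emit:" as name(argument=value, ...) on one line, values as JSON. drive_tool: Moves the arm, as the interface text tells. Its arguments: {"type":"object","properties":{"deltas":{"type":"array","items":{"type":"array","items":{"type":"number"}}},"newtons":{"type":"number"}},"required":["deltas"]}

```bash
mkdir -p pics; cat > h.py <<'E'
import numpy as np, cv2
from workcell import r, capture, camera_info, close_job
def world(i,d,u,v):
    z=float(np.median([x for x in d[v-1:v+2,u-1:u+2].ravel() if x>0]))
    return (np.array(i["cam_to_world"])@[(u-i["cx"])/i["fx"]*z,(v-i["cy"])/i["fy"]*z,z,1])[:3].round(4)
E
python3 - <<'E'
from h import *
for n in("top","side"):
    p,d=capture(n); cv2.imwrite(f"pics/{n}1.png",p); np.save(n+".npy",d)
s=r.sense(); print(s["clock"],s["position"],s["ee_rot"])
E
```

```text
0.1 [ 0.24155333 -0.49385962  0.24947753] [-6.41002066e-04  9.74257117e-01  2.25438814e-01 -2.31962227e-06]
```

View pics/top1.png

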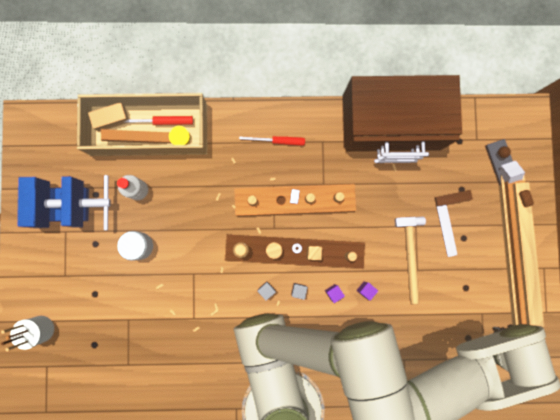

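View pics/side1.png

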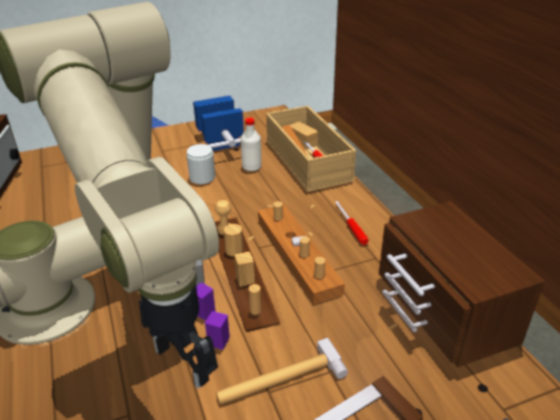

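The top view shows the rail with seated pegs at about (252,200), (311,198) and (340,197), and the dark hole at (281,200). On the board are the finial (241,250), the stout peg (274,251), the square peg (315,254) and a thin round one (352,257). The thin round one fits, since it is the same width as the seated pegs. I'll confirm that in an enlarged crop.

```bash
python3 - <<'E'
from h import *
p=cv2.imread("pics/top1.png"); cv2.imwrite("pics/crop.png",cv2.resize(p[175:275,220:375],None,fx=5,fy=5,interpolation=cv2.INTER_CUBIC))
i=camera_info("top"); d=np.load("top.npy")
for n,u,v in[("hole",281,200),("s",252,200),("s",311,198),("s",340,197),("peg",352,257),("fin",241,250),("stout",274,251),("sq",315,254),("railtop",268,203),("board",335,256)]: print(n,world(i,d,u,v))
print(i["fx"],i["cx"],i["cy"],np.array(i["cam_to_world"]).round(3))
E
```

```text
hole [ 0.625  -0.0065  0.01  ]
s [0.6196 0.0796 0.0813]
s [ 0.6229 -0.0916  0.0813]
s [ 0.6248 -0.1762  0.0794]
peg [ 0.4506 -0.206   0.0815]
fin [0.4758 0.1121 0.1001]
stout [0.4714 0.0182 0.0829]
sq [ 0.4609 -0.0997  0.081 ]
railtop [0.6142 0.0332 0.0357]
board [ 0.453  -0.1667  0.0094]
512.814599995067 272.86132950059783 209.16525312309818 [[-0.016 -0.997  0.075  0.48 ]
 [-1.     0.015 -0.013  0.039]
 [ 0.012 -0.075 -0.997  1.561]
 [ 0.     0.     0.     1.   ]]
```

View pics/crop.png

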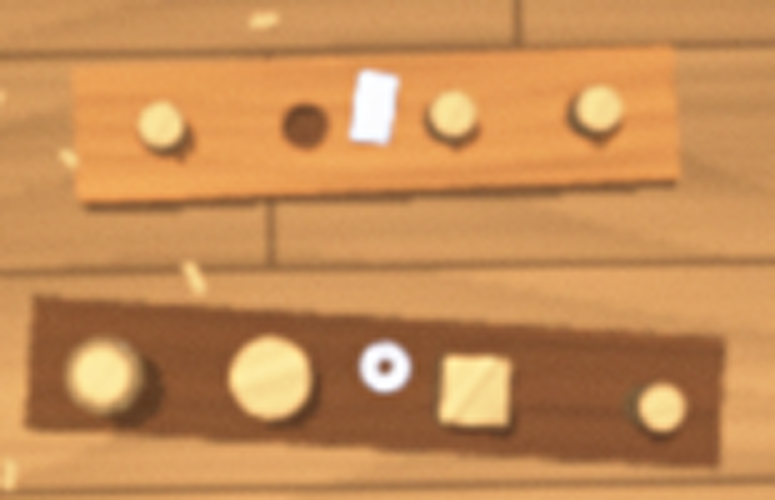

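Confirmed. The empty hole is at crop (305,125), second from left, and lies at about (0.622, -0.006). The spare peg is the narrow round one at crop (661,408), at about (0.451, -0.206), as wide as the seated ones. The stout peg (270,378), square peg (475,390) and finial (104,376) are ruled out by size or shape. I'll close the fingers and travel high.

Emit:
drive_tool(deltas=[[0,0.016,0.02,0,0,0,0],[0,0.016,0.02,0,0,0,0],[0,0.016,0.02,0,0,0,0],[0,0.016,0.02,0,0,0,0],[0,0.016,0.02,0,0,0,0],[0,0.016,0.02,0,0,0,0],[0,0.016,0.02,0,0,0,0],[0,0.016,0.02,0,0,0,0]])

```text
clock: 0.77
position: [0.3701, -0.3329, 0.2498]
ee_rot: [-0.0, 0.974, 0.225, -0.0]
ft_force: [-0.2, -0.4, 0.2]
finger_gap: -0.0002
finger_force: 0.0
```

Emit:
drive_tool(deltas=[[0,0.016,0.02,0,0,0,0],[0,0.016,0.02,0,0,0,0],[0,0.016,0.02,0,0,0,0],[0,0.016,0.02,0,0,0,0],[0,0.016,0.02,0,0,0,0],[0,0.016,0.02,0,0,0,0],[0,0.016,0.02,0,0,0,0],[0,0.016,0.02,0,0,0,0]])

```text
clock: 1.43
position: [0.4981, -0.1729, 0.2498]
ee_rot: [-0.0, 0.974, 0.225, -0.0]
ft_force: [0.6, -0.6, 0.4]
finger_gap: 0.0
finger_force: 0.0
```

Emit:
drive_tool(deltas=[[0,0.016,0.02,0,0,0,0],[0,0.016,0.02,0,0,0,0],[0,0.016,0.02,0,0,0,0],[0,0.016,0.02,0,0,0,0],[0,0.016,0.02,0,0,0,0],[0,0.016,0.02,0,0,0,0],[0,0.016,0.02,0,0,0,0],[0,0,0,0,0,0,0]])

```text
clock: 2.1
position: [0.6112, -0.0308, 0.2491]
ee_rot: [-0.001, 0.974, 0.227, -0.0]
ft_force: [-0.3, 0.3, 0.4]
finger_gap: -0.0002
finger_force: 0.0
```

Emit:
drive_tool(deltas=[[0,0.004,0.008,0,0,0,0],[0,0.004,0.008,0,0,0,0],[0,0.003,0.009,0,0,0,0],[0,0,0,-0.02,0,0,0],[0,0,0,-0.025,0,0,0],[0,0,0,-0.025,0,0,0],[0,0,0,-0.02,0,0,0],[0,0,0,0,0,0,0]])

```text
clock: 2.77
position: [0.6188, -0.0087, 0.1561]
ee_rot: [-0.002, 0.974, 0.225, -0.003]
ft_force: [0.6, 0.1, 0.3]
finger_gap: -0.0001
finger_force: 0.0
```

```bash
python3 - <<'E'
from h import *
p,d=capture("side"); cv2.imwrite("pics/side2.png",cv2.resize(p[130:340,180:400],None,fx=2.8,fy=2.8,interpolation=cv2.INTER_CUBIC))
i=camera_info("side");M=np.linalg.inv(np.array(i["cam_to_world"]))
for P in([.622,-.006,.036],[.622,-.006,.14],[.622,-.006,.078],[.451,-.206,.081]):
    c=M@[*P,1]; print(((i["fx"]*c[0]/c[2]+i["cx"]-180)*2.8).round(),((i["fy"]*c[1]/c[2]+i["cy"]-130)*2.8).round())
E
```

```text
309.0 294.0
309.0 202.0
309.0 257.0
205.0 442.0
```

View pics/side2.png

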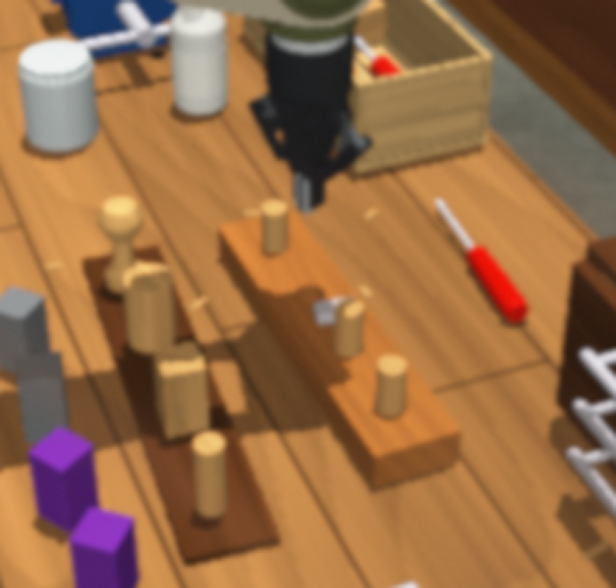

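The side crop shows the tip at (308,208), directly over the hole, which projects to (309,294). The peg projects to (205,442) and appears at (210,440). I'll go down and dwell.

Emit:
drive_tool(deltas=[[0,0.003,0.003,-0.02,0,0,0],[0,0,0,-0.02,0,0,0],[0,0,0,-0.02,0,0,0],[0,0,0,-0.01,0,0,0],[0,0,0,-0.005,0,0,0],[0,0,0,0,0,0,0],[0,0,0,0,0,0,0],[0,0,0,0,0,0,0]])

```text
clock: 3.48
position: [0.6243, -0.0062, 0.0865]
ee_rot: [0.0, 0.974, 0.225, 0.001]
ft_force: [-0.1, 0.1, 0.2]
finger_gap: 0.0001
finger_force: 0.0
```

Emit:
drive_tool(deltas=[[0,0,0,0,0,0,0],[0,0,0,0,0,0,0],[0,0,0,0,0,0,0],[0,0,0,0,0,0,0],[0,0,0,0,0,0,0],[0,0,0,0,0,0,0],[0,0,0,0,0,0,0],[0,0,0,0,0,0,0]])

```text
clock: 4.15
position: [0.6236, -0.0061, 0.085]
ee_rot: [-0.0, 0.974, 0.225, -0.0]
ft_force: [0.3, 0.4, 0.1]
finger_gap: -0.0
finger_force: 0.0
```

Emit:
drive_tool(deltas=[[0,0,0,0,0,0,0],[0,0,0,0,0,0,0],[0,0,0,0,0,0,0],[0,0,0,0,0,0,0],[0,0,0,0,0,0,0],[0,0,0,0,0,0,0],[0,0,0,0,0,0,0],[0,0,0,0,0,0,0]])

```text
clock: 4.82
position: [0.6236, -0.0061, 0.085]
ee_rot: [0.0, 0.974, 0.225, 0.0]
ft_force: [0.5, 0.1, -0.6]
finger_gap: 0.0001
finger_force: 0.0
```

Emit:
drive_tool(deltas=[[0,0,0,0,0,0,0],[0,0,0,0,0,0,0],[0,0,0,0,0,0,0],[0,0,0,0,0,0,0],[0,0,0,0,0,0,0],[0,0,0,0,0,0,0],[0,0,0,0,0,0,0],[0,0,0,0,0,0,0]])

```text
clock: 5.48
position: [0.6236, -0.0061, 0.085]
ee_rot: [-0.0, 0.974, 0.225, 0.0]
ft_force: [-1.4, 0.2, 0.4]
finger_gap: -0.0
finger_force: 0.0
```

Emit:
drive_tool(deltas=[[0,0,0,0.02,0,0,0],[0,0,0,0.03,0,0,0],[0,0,0,0.03,0,0,0],[0,0,0,0.03,0,0,0],[0,0,0,0.03,0,0,0],[0,0,0,0.02,0,0,0],[0,0,0,0.01,0,0,0],[0,0,0,0,0,0,0]])

```text
clock: 6.15
position: [0.6241, -0.0061, 0.2571]
ee_rot: [0.001, 0.974, 0.225, 0.002]
ft_force: [0.2, 0.1, 0.5]
finger_gap: 0.0001
finger_force: 0.0
```

Emit:
drive_tool(deltas=[[0,-0.012,-0.014,0,0,0,0],[0,-0.012,-0.014,0,0,0,0],[0,-0.012,-0.014,0,0,0,0],[0,-0.012,-0.014,0,0,0,0],[0,-0.012,-0.014,0,0,0,0],[0,-0.012,-0.014,0,0,0,0],[0,-0.012,-0.014,0,0,0,0],[0,-0.012,-0.014,0,0,0,0]])

```text
clock: 6.82
position: [0.5264, -0.1184, 0.253]
ee_rot: [-0.001, 0.974, 0.225, -0.001]
ft_force: [0.3, -0.0, 0.3]
finger_gap: 0.0001
finger_force: 0.0
```

Emit:
drive_tool(deltas=[[0,-0.012,-0.014,0,0,0,0],[0,-0.012,-0.014,0,0,0,0],[0,-0.012,-0.014,0,0,0,0],[0,-0.012,-0.014,0,0,0,0],[0,-0.012,-0.014,0,0,0,0],[0,-0.012,-0.014,0,0,0,0],[0,-0.005,-0.004,0,0,0,0],[0,0,0,0,0,0,0]])

```text
clock: 7.48
position: [0.4497, -0.2065, 0.2538]
ee_rot: [-0.001, 0.974, 0.225, -0.001]
ft_force: [0.3, -0.1, -0.0]
finger_gap: 0.0002
finger_force: 0.0
```

Emit:
drive_tool(deltas=[[0,0,0,-0.02,0,0,0],[0,0,0,-0.02,0,0,0],[0,0,0,-0.02,0,0,0],[0,0,0,-0.01,0,0,0],[0,0,0,0,0,0,0],[0,0,0,0,0,0,0],[0,0,0,0,0,0,0],[0,0,0,0,0,0,0]])

```text
clock: 8.15
position: [0.451, -0.206, 0.1858]
ee_rot: [0.001, 0.974, 0.226, 0.0]
ft_force: [-0.8, 1.4, 0.1]
finger_gap: -0.0003
finger_force: 0.0
```

```bash
python3 - <<'E'
from h import *
p,d=capture("side"); cv2.imwrite("pics/side3.png",cv2.resize(p[130:340,180:400],None,fx=2.8,fy=2.8,interpolation=cv2.INTER_CUBIC))
E
```

```text
(no output)
```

View pics/side3.png

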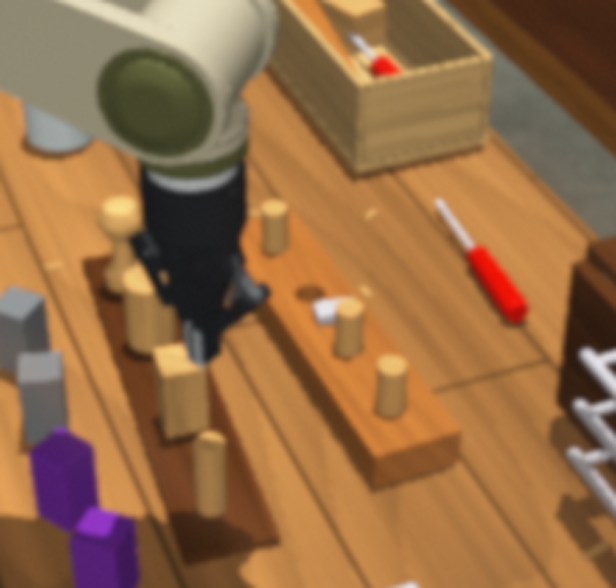

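The tip at (203,360) is above the peg top at (210,437), and nothing has moved. The hole is visible at (312,292). I'll go down 65 mm, dwell, and rise.

Emit:
drive_tool(deltas=[[0,0,0,-0.02,0,0,0],[0,0,0,-0.02,0,0,0],[0,0,0,-0.015,0,0,0],[0,0,0,-0.008,0,0,0],[0,0,0,0,0,0,0],[0,0,0,0,0,0,0],[0,0,0,0,0,0,0],[0,0,0,0,0,0,0]])

```text
clock: 8.87
position: [0.451, -0.2064, 0.123]
ee_rot: [0.001, 0.974, 0.225, 0.001]
ft_force: [0.3, 0.2, 0.5]
finger_gap: -0.0001
finger_force: 0.0
```

Emit:
drive_tool(deltas=[[0,0,0,0,0,0,0],[0,0,0,0,0,0,0],[0,0,0,0,0,0,0],[0,0,0,0,0,0,0],[0,0,0,0,0,0,0],[0,0,0,0,0,0,0],[0,0,0,0,0,0,0],[0,0,0,0,0,0,0]])

```text
clock: 9.53
position: [0.4506, -0.2061, 0.122]
ee_rot: [-0.0, 0.974, 0.225, -0.0]
ft_force: [-0.4, 0.3, -0.7]
finger_gap: -0.0
finger_force: 0.0
```

Emit:
drive_tool(deltas=[[0,0,0,0,0,0,0],[0,0,0,0,0,0,0],[0,0,0,0,0,0,0],[0,0,0,0,0,0,0],[0,0,0,0,0,0,0],[0,0,0,0,0,0,0],[0,0,0,0,0,0,0],[0,0,0,0,0,0,0]])

```text
clock: 10.2
position: [0.4506, -0.2061, 0.122]
ee_rot: [-0.0, 0.974, 0.225, -0.0]
ft_force: [-0.9, -0.1, 0.3]
finger_gap: 0.0003
finger_force: 0.0
```

Emit:
drive_tool(deltas=[[0,0,0,0,0,0,0],[0,0,0,0,0,0,0],[0,0,0,0,0,0,0],[0,0,0,0,0,0,0],[0,0,0,0,0,0,0],[0,0,0,0,0,0,0],[0,0,0,0,0,0,0],[0,0,0,0,0,0,0]])

```text
clock: 10.87
position: [0.4506, -0.2061, 0.122]
ee_rot: [-0.0, 0.974, 0.225, -0.0]
ft_force: [0.3, 0.5, -0.1]
finger_gap: 0.0
finger_force: 0.0
```

Emit:
drive_tool(deltas=[[0,0,0,0.02,0,0,0],[0,0,0,0.03,0,0,0],[0,0,0,0.03,0,0,0],[0,0,0,0.03,0,0,0],[0,0,0,0.02,0,0,0],[0,0,0,0.01,0,0,0],[0,0,0,0,0,0,0],[0,0,0,0,0,0,0]])

```text
clock: 11.53
position: [0.4505, -0.206, 0.2618]
ee_rot: [0.0, 0.974, 0.225, 0.0]
ft_force: [0.2, 0.2, -0.4]
finger_gap: -0.0001
finger_force: 0.0
```

Emit:
drive_tool(deltas=[[0,0,0,0,0,0,0],[0,0,0,0,0,0,0],[0,0,0,0,0,0,0],[0,0,0,0,0,0,0],[0,0,0,0,0,0,0],[0,0,0,0,0,0,0],[0,0,0,0,0,0,0],[0,0,0,0,0,0,0]])

```text
clock: 12.2
position: [0.4506, -0.2061, 0.262]
ee_rot: [-0.0, 0.974, 0.225, -0.0]
ft_force: [0.1, 0.3, -0.3]
finger_gap: -0.0
finger_force: 0.0
```

```bash
python3 -c "
from h import *
print(close_job())"
```

```text
the job is handed in; nothing more can be done
None
```

I pointed at the empty hole and then at the plain spare peg, holding about 2 s over each with the fingertips about 3 cm above the hole and 2 cm above the peg, felt no contact, raised the hand to 26 cm, and handed the job in; it returned no verdict.

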